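# Restock the lockable tester stand from the spring-lid case

## Robot

A 7-joint arm with a two-finger parallel gripper is mounted at the origin on the work surface. World frame = base frame: x ahead of the robot, y to its left, z up, the work surface at z = 0. Lengths are in m, angles in rad, forces in N, time in s.
With the tool pointing down it reaches from about 0.425 to 0.95 m from the base axis. Payload 4.7 kg.
Tool frame: the origin (TCP) lies on the centre line of the jaws, within the pads' length; the fingertips stand robot.nose_length ahead of it and the grasp point (between the pads) lies 8 mm behind it (robot.nose_length is the distance from the TCP to the fingertips, in m); z points along the fingers, x is the direction in which the jaws open and shut, and the axes are right-handed (so a half turn about z gives the same grasp; the last joint's range is limited). The gripper opens to 85 mm and grips with 20 to 120 N. Pads are 22 mm wide; open, the fingers measure 114 mm over their backs; the gripper's body (76 mm by 85 mm) begins 54 mm behind the grasp point. The pads swing forward as they close: fully open they stand 13 mm farther back than shut.
Start: joints at [1.165, 0.469, -0.049, 1.532, 0.024, 1.141, -0.082], TCP at [0.248, -0.628, 0.242] pointing down, gripper open.
Joint ranges: [-2.59, 2.59], [-0.33, 1.99], [-1.39, 1.29], [0.1, 2.45], [-1.04, 4.18], [0.21, 1.99], [-2.66, 2.66]. Speed limits (rad/s): [2.57, 2.57, 3.14, 3.14, 3.14, 3.14, 3.14].

## Interface

Orientations are given as [roll, pitch, yaw] about the fixed x, y, z axes, in that order (R = Rz(yaw) Ry(pitch) Rx(roll)).
In Python, from plant import robot gives the robot as it stands. Calls block until the motion is done:
- robot.goto(position, orientation): joint-space move of the TCP to a pose.
- robot.move_straight(position, vel=0.15, attitude=None, contact_N=None): straight line of the TCP; attitude=None keeps the orientation; vel is the mean speed in m/s. With contact_N (N) it stops when the force on the tool has changed by that much, and returns True; else False.
- robot.move_joints(angles): joint-space move.
- robot.grip(opening, strength=None): opening from 0.0 (shut) to 1.0 (fully open); strength is the grip in N (None keeps the last); returns when the fingers have stopped.
- robot.sleep(seconds).
- robot.inverse_kinematics(position, orientation): joint angles nearest the present ones, or None.
- robot.sense(): the state.
- robot.grab_frame(name): name is "side" or "top" or "wrist"; returns a dict with "image" (384x512x3 uint8, red, green, blue), "range_z" (384x512 float32, m along the optical axis (not along the pixel's ray), 0 where there is no reading), "fx", "fy", "cx", "cy" (pixels), "R" (3x3) and "t" (3): a world point X has camera coordinates R X + t. Camera axes: x right, y down, z forward; pixel columns grow to the right and rows downward; lengths in m; the calibration is good to about 2 mm. A picture is of the moment at which its call begins.
A pose or a line that the arm cannot do raises robot.IKError and nothing moves.
- robot.close_job(): hands the job in, once; it reports no verdict.
The state is a dict: "t": time; "joint_pos": joint angles; "joint_velocities": joint speeds; "effort": joint torques, N m; "tcp_pos": TCP position; "tcp_rot": TCP orientation; "wrist_force": force on the tool from outside, world axes, zero at the start; "torque": the same for the moment, N m; "opening": opening from 0.0 (shut) to 1.0 (fully open).
Only numpy, scipy, OpenCV 4.12 (cv2) and the standard library are available. Lean on these libraries where they do the work, as an engineer would, in place of code of your own. Each camera call takes 0.05 s, during which the arm holds its last target.

## Task

Press the red button catch of the brown stock case while steadying its lid, and ease the lid fully open without letting it fly up. Then put every praline tin, those in the case and the one on the counter, upright and fully down into a pocket of the wooden stand (any pocket), and only then swing the stand's locking bar fully shut over them; also press the case's lid shut again until it catches. Leave everything else on the counter where it is.

Things in the scene. Friction and masses are not known exactly. Their poses are not given: they have to be found in the camera images.
- case: Stock case: fixed dark brown box with orange bands, 120 (its x) x 250 (its y), walls 5 thick, 62 high, shut lid's top at 70. Origin: centre of the underside; -x is the front with the red button, hinge along the back. Floor at height 10; a cream insert (top at 18) has 3 nests 41 square at y = -64, 0, 64, x = 0, for upright tins. Turned up to 0.2 rad either way.
- lid (a joint): Lid angle (rad): 0 shut and caught, stop at 1.75, just past upright, where it stays. A spring throws it open when the catch lets go (2 N up at the front edge, fading to nearly 0 at the stop); left to itself it passes 3 rad/s: keep something over its front edge. To shut: push its top near the front edge down to about 0 (5 N at the last, can go to -0.015); it snaps under the catch.
- lid_edge (a point): Middle of the lid's front edge, on its outer (top) face; moves with the lid, 120 from the hinge line. When shut: 70 above the counter, 60 in front of the case's origin. The lid is a plate 120 x 250 x 8, 0.2 kg.
- lid_hinge (a point): Middle of the lid's hinge line: in the case's frame at x = +60, z = 64; the lid's outer face lies 6 from it. Its axes turn with the lid.
- catch (a joint): Angle of the button catch (rad): 0 at rest, 0.19 pressed home, springs back. Lets go of the lid at about 0.09. Its steel nose, 24 wide, lies between button and lid: 4 to 23 in front of the lid's edge, up to 83 above the counter. Two fingers about 50 apart, one over the button, one over the lid, straddle it.
- button_top (a point): Centre of the top of the red button, 22 (case x) x 30 (case y). At rest 80 above the counter and 107 in front of the case's origin: 10 higher than the shut lid's top, and 36 to 58 in front of the lid's edge. Pressed straight down 4 mm (about 3 N) it lets the lid go; 7.5 mm is fully down, 2 above the shut lid's top.
- stand: Lockable tester stand: wooden block fixed to the counter, base 125 x 272 x 12, pocket block 70 (its x) x 236 (its y), top at 28. Origin: centre of the pocket row, at counter level. Brass posts at its back (+x) carry the locking bar. Turned up to 0.2 rad either way.
- bar (a joint): Angle of the stand's locking bar (rad): 0 shut, lying over the middles of the tins; grows as it swings up and back; starts at 2.1 to 2.4 (clear of the pockets), stop at 2.5. Stiff hinge along the stand's y at stand x = +45, z = 62: stays where it is left, turns with about 1.5 N at the bar.
- bar_mid (a point): Middle of the locking bar, in a black sleeve 12 thick and 70 long; the bar is brass, 8 thick, 258 long, 45 from its hinge line. Shut, it lies straight over the pocket row, its middle 66 above the counter, 4 or less above the tops of seated tins.
- pocket0 (a point): Centre of the floor of pocket 0 of the stand, 12 above the counter. Pocket 39 square, 16 deep, sides along the stand's x and y; pockets in a row 56 apart.
- pocket1 (a point): Centre of the floor of pocket 1 of the stand, 12 above the counter. Pocket 39 square, 16 deep, sides along the stand's x and y; pockets in a row 56 apart.
- pocket2 (a point): Centre of the floor of pocket 2 of the stand, 12 above the counter. Pocket 39 square, 16 deep, sides along the stand's x and y; pockets in a row 56 apart.
- pocket3 (a point): Centre of the floor of pocket 3 of the stand, 12 above the counter. Pocket 39 square, 16 deep, sides along the stand's x and y; pockets in a row 56 apart.
- tin_a: orange praline tin with cream top, 34 x 34 x 46 tall, 0.06 to 0.11 kg. Origin: centre of the underside. Starts upright in a nest of the shut case; may be absent in a run.
- tin_b: pink praline tin with cream top, 34 x 34 x 46 tall, 0.06 to 0.11 kg. Origin: centre of the underside. Starts upright in a nest of the shut case; may be absent in a run.
- tin_c: green praline tin with cream top, 34 x 34 x 46 tall, 0.06 to 0.11 kg. Origin: centre of the underside. Starts upright in a nest of the shut case; may be absent in a run.
- tin_d: blue praline tin with cream top, 34 x 34 x 46 tall, 0.06 to 0.11 kg. Origin: centre of the underside. Stands on the open counter at the start; always there.
- honey_jar: Bystander: amber glass jar with dark cap, 60 across, 85 tall. Origin: centre of the underside. To be left alone.
- ribbon_spool: Bystander: spool of orange ribbon, 60 across, 32 tall. Origin: centre of the underside. To be left alone.
- gift_box: Bystander: pink gift box with orange band, 70 x 100 x 35 tall. Origin: centre of the underside. To be left alone.
- tasting_cup: Bystander: white ceramic cup, 60 across, 55 tall. Origin: centre of the underside. To be left alone.
- counter_bell: Bystander: brass counter bell, 76 across, 46 tall. Origin: centre of the underside. To be left alone.
- syrup: Bystander: green glass bottle, 56 across, 150 tall. Origin: centre of the underside. To be left alone.
- scoop: Bystander: wooden spoon lying down. Origin: centre of the underside (of the handle side). To be left alone.

How it is judged:
On the way, in this order (a step that is already met when the one before it is completed fails the run):
1. the case's lid has been opened (past 1.5 rad) (value of joint lid above 1.5 rad), for 0.3 s.
2. all tins are seated in pockets of the stand, let go, with the bar still open (((horizontal distance between tin_a and pocket0 below 0.006 m and z of tin_a in the frame of stand below 0.016 m and angle between tin_a's own z axis and vertical below 0.1 rad) or (horizontal distance between tin_a and pocket1 below 0.006 m and z of tin_a in the frame of stand below 0.016 m and angle between tin_a's own z axis and vertical below 0.1 rad) or (horizontal distance between tin_a and pocket2 below 0.006 m and z of tin_a in the frame of stand below 0.016 m and angle between tin_a's own z axis and vertical below 0.1 rad) or (horizontal distance between tin_a and pocket3 below 0.006 m and z of tin_a in the frame of stand below 0.016 m and angle between tin_a's own z axis and vertical below 0.1 rad)) and ((horizontal distance between tin_b and pocket0 below 0.006 m and z of tin_b in the frame of stand below 0.016 m and angle between tin_b's own z axis and vertical below 0.1 rad) or (horizontal distance between tin_b and pocket1 below 0.006 m and z of tin_b in the frame of stand below 0.016 m and angle between tin_b's own z axis and vertical below 0.1 rad) or (horizontal distance between tin_b and pocket2 below 0.006 m and z of tin_b in the frame of stand below 0.016 m and angle between tin_b's own z axis and vertical below 0.1 rad) or (horizontal distance between tin_b and pocket3 below 0.006 m and z of tin_b in the frame of stand below 0.016 m and angle between tin_b's own z axis and vertical below 0.1 rad)) and ((horizontal distance between tin_c and pocket0 below 0.006 m and z of tin_c in the frame of stand below 0.016 m and angle between tin_c's own z axis and vertical below 0.1 rad) or (horizontal distance between tin_c and pocket1 below 0.006 m and z of tin_c in the frame of stand below 0.016 m and angle between tin_c's own z axis and vertical below 0.1 rad) or (horizontal distance between tin_c and pocket2 below 0.006 m and z of tin_c in the frame of stand below 0.016 m and angle between tin_c's own z axis and vertical below 0.1 rad) or (horizontal distance between tin_c and pocket3 below 0.006 m and z of tin_c in the frame of stand below 0.016 m and angle between tin_c's own z axis and vertical below 0.1 rad)) and ((horizontal distance between tin_d and pocket0 below 0.006 m and z of tin_d in the frame of stand below 0.016 m and angle between tin_d's own z axis and vertical below 0.1 rad) or (horizontal distance between tin_d and pocket1 below 0.006 m and z of tin_d in the frame of stand below 0.016 m and angle between tin_d's own z axis and vertical below 0.1 rad) or (horizontal distance between tin_d and pocket2 below 0.006 m and z of tin_d in the frame of stand below 0.016 m and angle between tin_d's own z axis and vertical below 0.1 rad) or (horizontal distance between tin_d and pocket3 below 0.006 m and z of tin_d in the frame of stand below 0.016 m and angle between tin_d's own z axis and vertical below 0.1 rad)) and value of joint bar above 0.5 rad and contact force between each of tin_a, tin_b, tin_c, tin_d and the fingers below 0.1 N), for 0.2 s.
3. the locking bar is shut over the tins (value of joint bar below 0.1 rad), for 0.2 s.
At the end, for the whole second after the job is handed in: Every tin stands upright in a pocket of the stand (within 6 mm of its centre, on its floor within 4 mm, tilted less than 0.1 rad), the locking bar is shut (below 0.1 rad) and the case's lid is shut and caught (below 0.03 rad) (((horizontal distance between tin_a and pocket0 below 0.006 m and z of tin_a in the frame of stand below 0.016 m and angle between tin_a's own z axis and vertical below 0.1 rad) or (horizontal distance between tin_a and pocket1 below 0.006 m and z of tin_a in the frame of stand below 0.016 m and angle between tin_a's own z axis and vertical below 0.1 rad) or (horizontal distance between tin_a and pocket2 below 0.006 m and z of tin_a in the frame of stand below 0.016 m and angle between tin_a's own z axis and vertical below 0.1 rad) or (horizontal distance between tin_a and pocket3 below 0.006 m and z of tin_a in the frame of stand below 0.016 m and angle between tin_a's own z axis and vertical below 0.1 rad)) and ((horizontal distance between tin_b and pocket0 below 0.006 m and z of tin_b in the frame of stand below 0.016 m and angle between tin_b's own z axis and vertical below 0.1 rad) or (horizontal distance between tin_b and pocket1 below 0.006 m and z of tin_b in the frame of stand below 0.016 m and angle between tin_b's own z axis and vertical below 0.1 rad) or (horizontal distance between tin_b and pocket2 below 0.006 m and z of tin_b in the frame of stand below 0.016 m and angle between tin_b's own z axis and vertical below 0.1 rad) or (horizontal distance between tin_b and pocket3 below 0.006 m and z of tin_b in the frame of stand below 0.016 m and angle between tin_b's own z axis and vertical below 0.1 rad)) and ((horizontal distance between tin_c and pocket0 below 0.006 m and z of tin_c in the frame of stand below 0.016 m and angle between tin_c's own z axis and vertical below 0.1 rad) or (horizontal distance between tin_c and pocket1 below 0.006 m and z of tin_c in the frame of stand below 0.016 m and angle between tin_c's own z axis and vertical below 0.1 rad) or (horizontal distance between tin_c and pocket2 below 0.006 m and z of tin_c in the frame of stand below 0.016 m and angle between tin_c's own z axis and vertical below 0.1 rad) or (horizontal distance between tin_c and pocket3 below 0.006 m and z of tin_c in the frame of stand below 0.016 m and angle between tin_c's own z axis and vertical below 0.1 rad)) and ((horizontal distance between tin_d and pocket0 below 0.006 m and z of tin_d in the frame of stand below 0.016 m and angle between tin_d's own z axis and vertical below 0.1 rad) or (horizontal distance between tin_d and pocket1 below 0.006 m and z of tin_d in the frame of stand below 0.016 m and angle between tin_d's own z axis and vertical below 0.1 rad) or (horizontal distance between tin_d and pocket2 below 0.006 m and z of tin_d in the frame of stand below 0.016 m and angle between tin_d's own z axis and vertical below 0.1 rad) or (horizontal distance between tin_d and pocket3 below 0.006 m and z of tin_d in the frame of stand below 0.016 m and angle between tin_d's own z axis and vertical below 0.1 rad)) and value of joint bar below 0.1 rad and value of joint lid below 0.03 rad); the robot touches nothing.
It fails at once if the lid flies up (over 3 rad/s once it is more than 0.35 rad open) (value of joint lid above 0.35 rad and velocity of joint lid above 3 rad/s).
It fails at once if a bystander is moved by more than 4 cm (distance of any of honey_jar, ribbon_spool, gift_box, tasting_cup, counter_bell, syrup, scoop from where it was at the start of the episode above 0.04 m).
Of tin_a, tin_b, tin_c only 1 to 3 are there at a start; the rules pass over those that are not, and their reading is None.
At some moment in a run one of tin_a, tin_b, tin_c, tin_d may be knocked a few centimetres aside while the robot is not near it.
It also fails if it takes over 210 s, if anything falls off the work surface, if the arm or the gripper's body presses on something with over 40 N, if the wrist force passes 120 N, or if a joint passes its speed limit or range.

## Working session

There is one attempt and no reset: what is moved stays moved. The work goes in short steps, each a Python script; the robot and the scene stay as the last script left them, time stands still between calls to the robot, and variables do not carry over. Pictures are saved under pics/ and viewed, and the job is handed in when it is done.

```bash
ls; mkdir -p pics; python3 - <<'E'
from plant import robot
import cv2
s=robot.sense();print(s, robot.nose_length)
for n in ("side","top","wrist"):
    f=robot.grab_frame(n)
    cv2.imwrite(f"pics/a_{n}.png",f["image"][:,:,::-1])
    print(n,f["fx"],f["fy"],f["cx"],f["cy"],f["R"],f["t"],(f["range_z"]>0).mean())
E
```

```text
pics
{'t': 0.0, 'joint_pos': array([ 1.16511044,  0.4694168 , -0.04861603,  1.53366898,  0.02410017,
        1.14099338, -0.08233366]), 'joint_velocities': array([-0.00123531, -0.00175095, -0.00011204, -0.00081627, -0.00036791,
        0.00037685,  0.00057295]), 'effort': array([ 9.99889344e-04, -5.10301745e+01, -4.65660193e-02, -2.37710685e+01,
        1.05557375e-02,  7.54308421e-03,  2.56596263e-05]), 'tcp_pos': array([ 0.24817573, -0.62712912,  0.24128863]), 'tcp_rot': array([ 3.14153283e+00,  1.89988212e-03, -1.19399420e+00]), 'wrist_force': array([-0.3533874 , -0.41077628,  0.65717179]), 'torque': array([ 0.0194036 , -0.05447174, -0.04022984]), 'opening': 0.9977924122139609} 0.011
side 356.1700629688312 356.1700629688312 257.68307776940736 187.30721787305046 [[ 0.97049376 -0.24049691  0.01740951]
 [-0.1617483  -0.70285819 -0.69269608]
 [ 0.17882768  0.66944126 -0.72101945]] [-0.52960208  0.16042953  0.96534795] 0.9960683186848959
top 454.63146019753043 454.63146019753043 263.80746881023003 197.56835641985938 [[ 0.006408   -0.99992976  0.00997066]
 [-0.99562909 -0.00730886 -0.09310907]
 [ 0.0931754  -0.00933043 -0.99560599]] [0.00465527 0.57474111 1.42601672] 0.996124267578125
wrist 277.2218277125412 277.2218277125412 257.18830790741924 193.35447161477305 [[ 0.36783081 -0.92989001 -0.00225117]
 [-0.88116591 -0.34932866  0.31861596]
 [-0.29706419 -0.11521312 -0.94788122]] [-0.67517461 -0.03984195  0.3809193 ] 0.9958394368489584
```

View pics/a_top.png

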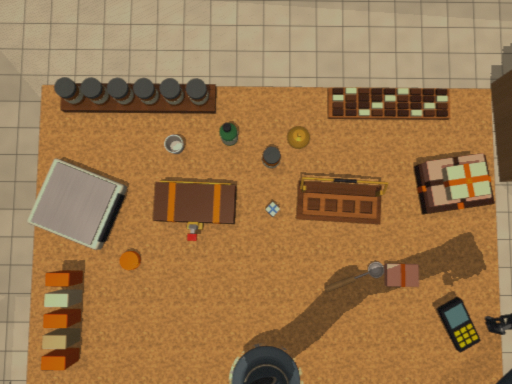

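View pics/a_side.png

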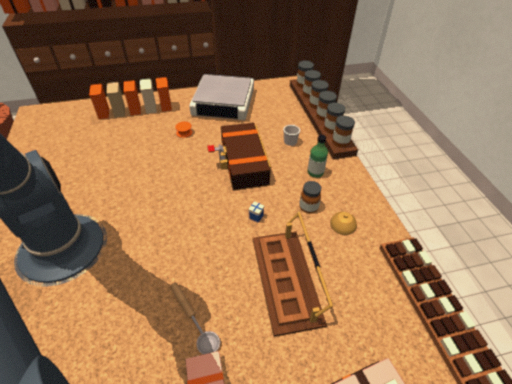

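The top view shows the case at about (195,202) with its red button at (192,233). The stand is at (340,203), the blue tin at (272,208), and the bar is swung back. Next I'll measure.

```bash
cat > h.py <<'E'
from plant import robot
import numpy as np, cv2
def cloud(f):
    z=f["range_z"].astype(float); v,u=np.mgrid[:z.shape[0],:z.shape[1]]
    c=np.stack([(u-f["cx"])/f["fx"]*z,(v-f["cy"])/f["fy"]*z,z],-1)
    w=(c-f["t"])@f["R"]
    w[z<=0]=np.nan
    return w
def ray(f,u,v,h):
    d=f["R"].T@np.array([(u-f["cx"])/f["fx"],(v-f["cy"])/f["fy"],1.]); o=-f["R"].T@f["t"]
    return o+d*(h-o[2])/d[2]
def save(f,name,box=None,s=1):
    im=f["image"][:,:,::-1]
    if box: im=im[box[1]:box[3],box[0]:box[2]]
    cv2.imwrite("pics/"+name,cv2.resize(im,None,fx=s,fy=s,interpolation=cv2.INTER_NEAREST))
def rect(p):
    (c,s,a)=cv2.minAreaRect((np.asarray(p)[:,:2]*1000).astype(np.float32)); return np.round(c,1),np.round(s,1),round(a,2)
E
python3 - <<'E'
from h import *
for n in ("top","side"):
    f=robot.grab_frame(n);w=cloud(f);z=w[...,2]
    hsv=cv2.cvtColor(f["image"],cv2.COLOR_RGB2HSV)
    x,y=w[...,0],w[...,1]
    print(n,"counter z",np.nanmedian(z[(abs(x-.5)<.05)&(abs(y)<.03)]))
    reg=(x>.4)&(x<.8)
    m=reg&(y>.05)&(y<.4)&(z>.06)&(z<.078); 
    nl,l,st,_=cv2.connectedComponentsWithStats(m.astype(np.uint8));k=1+np.argmax(st[1:,4]);p=w[l==k]
    print("lid",len(p),rect(p),np.median(p[:,2]))
    m=(hsv[...,1]>200)&((hsv[...,0]<4)|(hsv[...,0]>176))&(hsv[...,2]>120)&(y>.1)&(y<.3)&(x<.6)
    p=w[m];print("red",len(p),rect(p),np.median(p,0))
    m=(hsv[...,0]>100)&(hsv[...,0]<125)&(hsv[...,1]>110)&(y<.1)&(y>-.1)&(x>.45)&(x<.7)
    p=w[m];print("blue",len(p),rect(p),np.median(p,0))
    m=(abs(y)<.08)&(x>.48)&(x<.68)&(z>.035)&(z<.055);p=w[m]
    print("tin d top",len(p),rect(p),np.median(p[:,2]))
    m=reg&(y<-.08)&(y>-.45)&(z>.02)&(z<.034)
    nl,l,st,_=cv2.connectedComponentsWithStats(m.astype(np.uint8));k=1+np.argmax(st[1:,4]);p=w[l==k]
    print("block",len(p),rect(p),np.median(p[:,2]))
    m=reg&(y<-.08)&(y>-.45)&(z>.006)&(z<.034)
    p=w[m];print("base",rect(p))
    if n=="top":save(f,"b_top.png",(140,160,400,260),3)
    else: save(f,"b_side.png",(190,100,350,350),2)
E
```

```text
top counter z 0.00100174014277198
lid 3310 (array([529.8, 227.5]), array([250.7, 183.4]), 88.21) 0.07045399100135147
red 44 (array([448.9, 228.7]), array([15.3, 21.6]), 0.31) [0.44738783 0.22970818 0.08039718]
blue 0 (array([0., 0.]), array([0., 0.]), 0.0) [nan nan nan]
tin d top 137 (array([597.4, -16.9]), array([164.5,  44.2]), 0.38) 0.04605671013034296
block 1044 (array([ 553. , -228.6]), array([243.9,  79.3]), 84.85) 0.0278453137132598
base (array([ 599.9, -265.6]), array([399.7, 369. ]), 0.06)
side counter z 0.000528379284601887
lid 2020 (array([532.9, 224.4]), array([254.5, 169.8]), 88.02) 0.07000582620961399
red 27 (array([444.7, 225.5]), array([20.8, 16.1]), 81.34) [0.44486226 0.22523637 0.08031755]
blue 51 (array([533. , -27.2]), array([23.6, 29.1]), 53.22) [ 0.53091625 -0.03458915  0.02067423]
tin d top 173 (array([596.4, -20.8]), array([165.5,  43.5]), 0.98) 0.04536984547231961
block 1747 (array([ 555.9, -232.6]), array([242.8,  86.5]), 86.41) 0.027992234220100425
base (array([ 646.1, -225. ]), array([302.3, 296.5]), 87.07)
  return _methods._mean(a, axis=axis, dtype=dtype,
  ret = um.true_divide(
```

View pics/b_top.png

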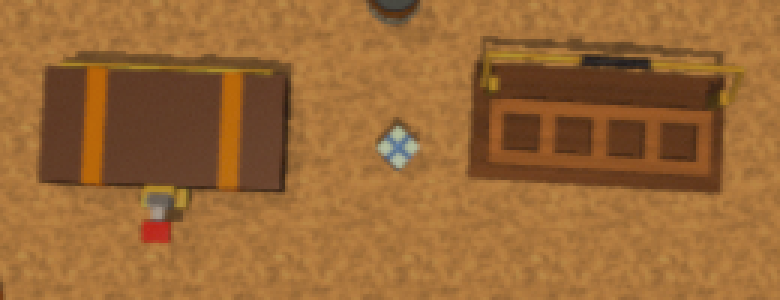

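View pics/b_side.png

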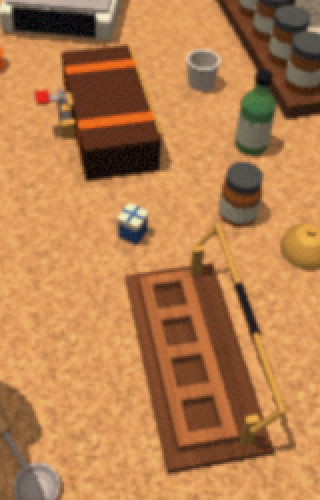

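The pictures agree: the case, button and stand are each turned by about −2 to −4°, and the blue tin is turned by about 45°. For finer measurements I'll use the wrist camera over the case, then over the stand.

```bash
python3 - <<'E'
from h import *
robot.goto([0.53,0.20,0.36],[np.pi,0,-0.03]);print(robot.sense()["joint_pos"].round(2),robot.sense()["t"])
f=robot.grab_frame("wrist");np.savez("wc.npz",**f);save(f,"w_case.png",None,1.5)
robot.goto([0.55,-0.25,0.34],[np.pi,0,-0.05])
f=robot.grab_frame("wrist");np.savez("ws.npz",**f);save(f,"w_stand.png",None,1.5)
print(robot.sense()["joint_pos"].round(2),robot.sense()["t"])
E
```

```text
[ 0.36  0.38 -1.07  1.59  0.34  1.37 -0.77] 3.3417
[ 1.08  0.47 -1.05  1.54  0.41  1.37 -0.05] 5.0917
```

View pics/w_case.png

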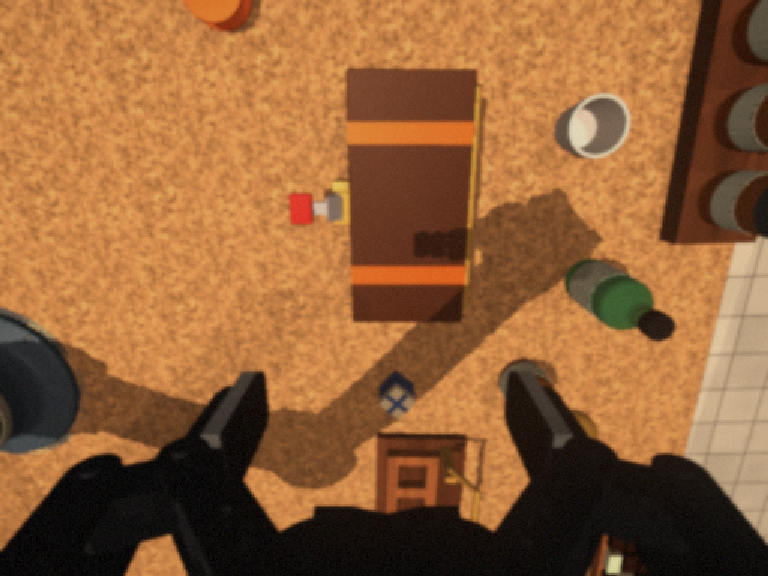

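View pics/w_stand.png

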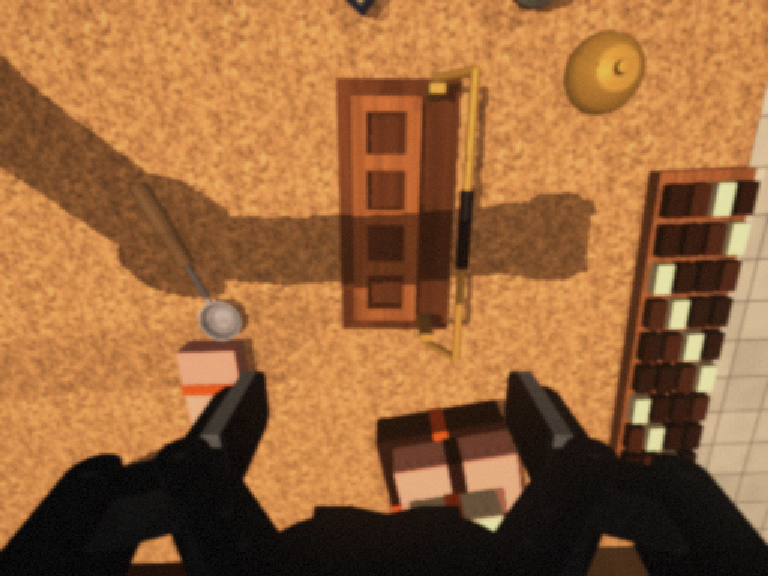

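The wrist views show the lid at (345–475, 70–320), the button at (300,209), all four empty pockets at x≈385, and the bar behind them. I'll get coordinates from them.

```bash
cat > meas.py <<'E'
from h import *
def comp(m,w,minn=30):
    nl,l,st,_=cv2.connectedComponentsWithStats(m.astype(np.uint8),connectivity=4)
    return [w[l==k] for k in range(1,nl) if st[k,4]>=minn]
def meas_case(f):
    w=cloud(f);z=w[...,2];x,y=w[...,0],w[...,1]
    m=(abs(z-.07)<.004)&(x>.40)&(x<.75)&(y>.05)&(y<.42)
    m=cv2.morphologyEx(m.astype(np.uint8),cv2.MORPH_OPEN,np.ones((9,9)))>0
    p=max(comp(m,w),key=len);print("lid",len(p),rect(p),np.median(p[:,2]))
    hsv=cv2.cvtColor(f["image"],cv2.COLOR_RGB2HSV)
    m=(hsv[...,1]>190)&((hsv[...,0]<5)|(hsv[...,0]>175))&(hsv[...,2]>110)&(y>.1)&(y<.32)&(x<.52)&(abs(z-.08)<.004)
    p=w[m];print("button",len(p),rect(p),p.mean(0))
def meas_stand(f):
    w=cloud(f);z=w[...,2];x,y=w[...,0],w[...,1]
    reg=(x>.45)&(x<.68)&(y>-.42)&(y<-.06)
    print("block",[ (len(p),rect(p),np.median(p[:,2])) for p in comp(reg&(abs(z-.028)<.005),w,300)])
    # pockets: floor points inside the block
    cs=[]
    for p in comp(reg&(abs(z-.012)<.0055),w,30):
        r=rect(p)
        print("floor",len(p),r)
    p=w[reg&(z>.07)&(z<.13)];print("bar pts",len(p),rect(p) if len(p) else 0)
E
python3 - <<'E'
from meas import *
meas_case(dict(np.load("wc.npz")));meas_stand(dict(np.load("ws.npz")))
f=robot.grab_frame("top");meas_case(f);meas_stand(f)
E
```

```text
lid 13647 (array([557.1, 225.7]), array([248.3, 127.4]), 88.13) 0.06964162484192363
button 253 (array([449.6, 229.3]), array([27.8, 19.8]), 87.22) [0.44950861 0.22907106 0.07928946]
block [(4226, (array([ 552.7, -233.9]), array([235.8,  70.2]), 86.84), np.float64(0.027267571740774058))]
floor 5882 (array([ 564.7, -234.8]), array([272.9, 125.3]), 86.8)
floor 692 (array([ 557.6, -149.7]), array([39.2, 38.5]), 86.45)
floor 615 (array([ 554.3, -206.2]), array([38.3, 38.7]), 86.59)
floor 546 (array([ 551. , -263.1]), array([36.9, 39.1]), 86.9)
floor 448 (array([ 547.6, -320.4]), array([34.6, 39. ]), 86.16)
bar pts 1580 (array([ 610.2, -236.6]), array([265.2,  38.8]), 86.6)Traceback (most recent call last):
  File "<stdin>", line 3, in <module>
  File "meas.py", line 9, in meas_case
    p=max(comp(m,w),key=len);print("lid",len(p),rect(p),np.median(p[:,2]))
ValueError: max() iterable argument is empty
```

Depth agrees with the known sizes:
- **Stand:** centre (0.5527, −0.2339), yaw −0.056.
- **Case:** origin about (0.555, 0.2257), yaw −0.033.

Next I move the straddling fingers over the button and lid.

```bash
cat >> h.py <<'E'
CO=np.array([.555,.2257]);CY=-.0326
SO=np.array([.5527,-.2339]);SY=-.0559
def cf(x,y,z,O=None,Y=None):
    O=CO if O is None else O;Y=CY if Y is None else Y
    c,s=np.cos(Y),np.sin(Y);return np.array([O[0]+c*x-s*y,O[1]+s*x+c*y,z])
def lidpose(mid_x,tip_z,p,L,y=0):
    """TCP pose with the mid of the fingertips at case (mid_x,y,tip_z), tool x along case x, pitch p"""
    tz=np.array([-np.sin(p),0,-np.cos(p)])
    q=np.array([mid_x,y,tip_z])-L*tz
    return cf(*q),[np.pi,p,CY]
E
python3 - <<'E'
from h import *
robot.grip(0.5,20);print(robot.sense()["opening"])
robot.goto(*lidpose(-.077,.16,-.06,.006));
pos,a=lidpose(-.077,.105,-.06,.006);robot.move_straight(pos)
s=robot.sense();print(s["tcp_pos"],s["tcp_rot"],s["joint_pos"].round(2),s["wrist_force"])
f=robot.grab_frame("wrist");save(f,"w1.png",None,1.5)
f=robot.grab_frame("side");save(f,"s1.png",(170,80,300,210),4)
E
```

```text
0.5009539316775636
[0.47793376 0.22838746 0.1111685 ] [-3.1410929  -0.0598939  -0.03284969] [ 0.26  0.62 -1.07  2.    0.75  0.92 -1.24] [-0.68300558 -1.05390675 -0.326235  ]
```

View pics/w1.png

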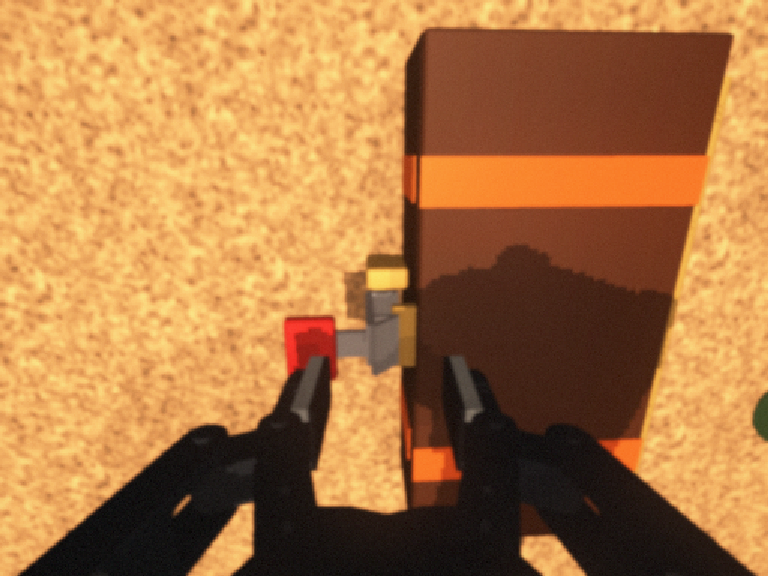

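View pics/s1.png

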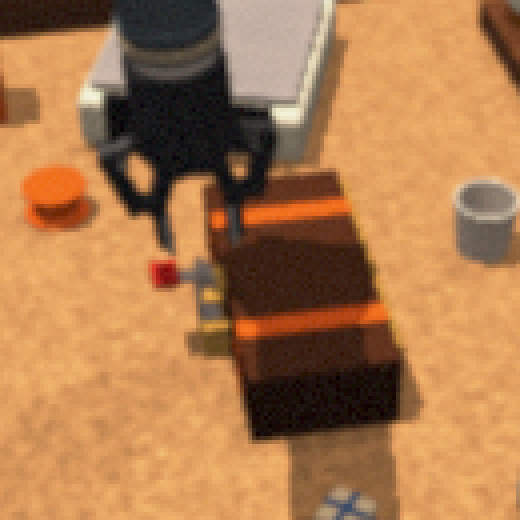

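The fingers line up: the left tip is over the button at about (310,390), the right tip is over the lid at (465,390), and the nose is between them. I'll press gently with contact detection.

```bash
python3 - <<'E'
from h import *
pos,a=lidpose(-.077,.070,-.06,.006)
c=robot.move_straight(pos,vel=0.01,contact_N=1.5)
s=robot.sense();print(c,s["tcp_pos"],s["wrist_force"],s["torque"],s["t"])
f=robot.grab_frame("wrist");save(f,"w2.png",(150,130,406,384),3)
w=cloud(f);x,y,z=w[...,0],w[...,1],w[...,2]
m=(y>.3)&(y<.36)&(x>.5)&(x<.6)&(z<.12);print(np.nanmedian(z[m]))
E
```

```text
True [0.47719308 0.22824332 0.09033635] [-0.86524313 -0.12873742  3.33917219] [ 0.01058017  0.2487313  -0.00816376] 10.1167
0.06968678554473677
```

View pics/w2.png

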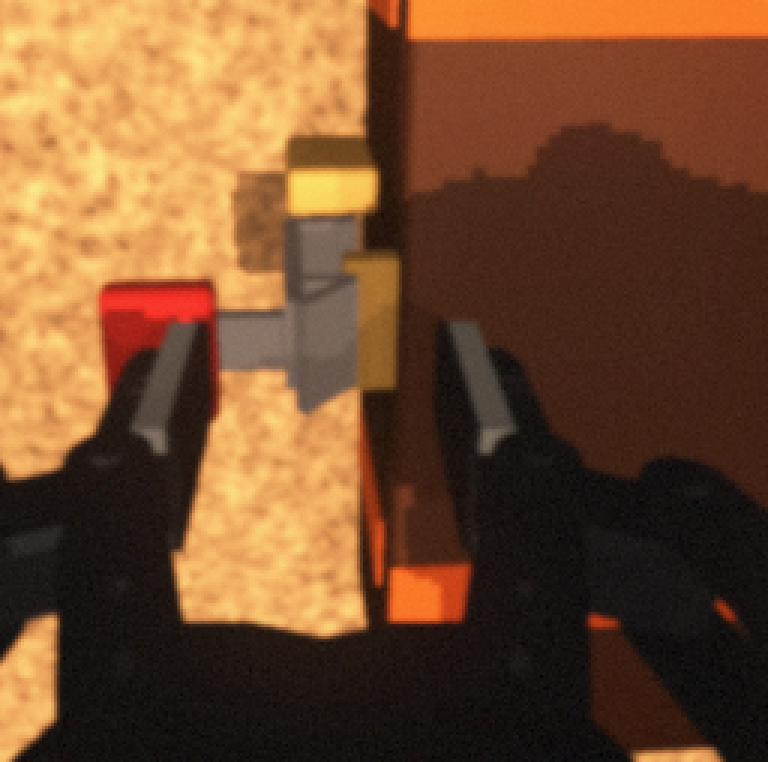

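Contact is on the button, and the lid finger is just over the lid edge. I'll press further, then check.

```bash
python3 - <<'E'
from h import *
p=robot.sense()["tcp_pos"]
for k in range(1,6):
    robot.move_straight([p[0],p[1],p[2]-.001*k],vel=0.01)
    s=robot.sense();print(s["tcp_pos"][2].round(4),s["wrist_force"].round(2),s["torque"].round(3))
f=robot.grab_frame("wrist");save(f,"w3.png",(150,130,406,384),3)
w=cloud(f)
x,y,z=w[...,0],w[...,1],w[...,2]
m=(y>.3)&(y<.34)&(z<.2)&(z>.06)
for x0 in np.arange(.48,.62,.02):
    q=m&(abs(x-x0)<.005);print(x0.round(3),np.nanmedian(z[q]).round(4))
E
```

```text
0.0895 [-3.44 -1.27  5.67] [-0.142  0.855  0.019]
0.0886 [-5.71 -0.84 10.15] [-0.333  1.407 -0.003]
0.0878 [-8.47 -1.97 13.28] [-0.452  2.056 -0.014]
0.0871 [-10.87  -2.87  16.68] [-0.632  2.561  0.041]
0.0862 [-12.52  -2.48  20.38] [-0.721  3.094 -0.015]
0.48 nan
0.5 0.0768
0.52 0.0763
0.54 0.0749
0.56 0.0735
0.58 0.0721
0.6 0.0708
0.62 nan
  return np.nanmean(a, axis, out=out, keepdims=keepdims)
```

View pics/w3.png

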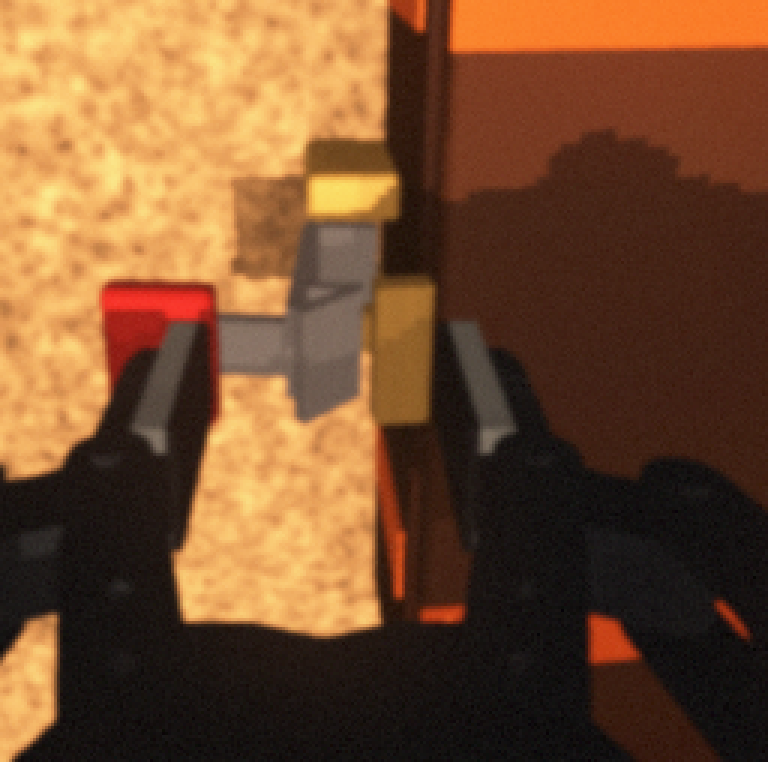

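The catch has let go. The lid is about 7 mm up and resting under the finger, and the button is home. Next I pivot about the button finger to lift the lid clear of the nose, then ease it along its arc.

```bash
cat > arc.py <<'E'
from h import *
L=.012;HG=.021
def pivot(p,bz=.0735):
    m=np.array([-.1055,bz])+.0285*np.array([np.cos(p),-np.sin(p)]);return lidpose(m[0],m[1],p,L)
def arcpose(th,r,p):
    C=np.array([.06,.064])+r*np.array([-np.cos(th),np.sin(th)])+.006*np.array([np.sin(th),np.cos(th)])
    m=C-HG*np.array([np.cos(p),-np.sin(p)]);return lidpose(m[0],m[1],p,L)
E
python3 - <<'E'
from arc import *
for p in (-.06,-.12,-.18):print(p,pivot(p)[0].round(4), robot.inverse_kinematics(*pivot(p)) is not None)
for th in np.arange(.15,1.85,.15):
    p=-.18*max(0,1-th/.8); r=.116-.014*min(1,th/1.4)
    P=arcpose(th,r,p);print(th.round(2),P[0].round(3),robot.inverse_kinematics(*P) is not None)
def step(P,v):
    robot.move_straight(P[0],vel=v,attitude=P[1]);s=robot.sense();print(s["t"],s["tcp_pos"].round(4),s["wrist_force"].round(1))
for p in (-.09,-.12,-.15,-.18): step(pivot(p),.02)
f=robot.grab_frame("wrist");save(f,"w4.png",(150,130,406,384),3)
E
```

```text
-0.06 [0.4773 0.2282 0.0872] True
-0.12 [0.4764 0.2283 0.0888] True
-0.18 [0.4754 0.2283 0.0904] True
0.15 [0.48  0.228 0.096] True
0.3 [0.487 0.228 0.113] True
0.45 [0.495 0.228 0.128] True
0.6 [0.506 0.227 0.142] True
0.75 [0.519 0.227 0.154] True
0.9 [0.532 0.226 0.164] True
1.05 [0.547 0.226 0.17 ] True
1.2 [0.562 0.225 0.175] True
1.35 [0.577 0.225 0.177] True
1.5 [0.593 0.224 0.178] True
1.65 [0.608 0.224 0.177] True
1.8 [0.623 0.223 0.174] True
11.75 [0.4741 0.2287 0.0886] [-9.4 -1.7 12.5]
12.0 [0.474  0.229  0.0894] [-8.  -1.4 12.5]
12.25 [0.4737 0.2292 0.0903] [-7.3 -0.6 11.6]
12.5 [0.4732 0.2292 0.0909] [-8.2 -0.7 11.5]
```

View pics/w4.png

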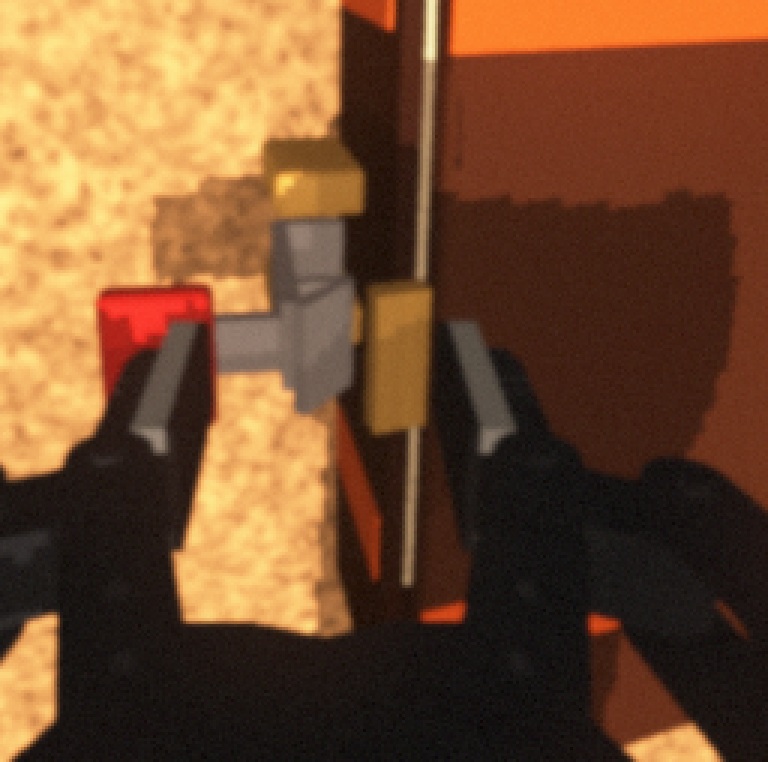

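The lid has lifted clear, with a bright gap showing. Now I ease it along the arc.

```bash
python3 - <<'E'
from arc import *
for th in np.arange(.2,1.01,.1):
    p=-.18*max(0,1-th/.8); r=.116-.014*min(1,th/1.4)
    P=arcpose(th,r,p)
    robot.move_straight(P[0],vel=.035,attitude=P[1]);s=robot.sense();print(s["t"],th.round(2),s["tcp_pos"].round(4),s["wrist_force"].round(1))
f=robot.grab_frame("wrist");save(f,"w5.png",None,1)
f=robot.grab_frame("side");save(f,"s5.png",(170,80,300,210),4)
E
```

```text
13.075 0.2 [0.4826 0.2281 0.1016] [1.5 0.1 1.9]
13.5667 0.3 [0.487  0.228  0.1128] [0.6 1.3 1.1]
14.0583 0.4 [0.4926 0.2278 0.1233] [1.1 0.2 1.1]
14.5417 0.5 [0.4991 0.2276 0.1331] [-0.   0.1  0.9]
15.025 0.6 [0.5064 0.2273 0.1421] [ 2.  -0.2  0.8]
15.5083 0.7 [0.5146 0.227  0.1504] [ 1.3 -0.1  1.1]
15.9833 0.8 [0.5233 0.2267 0.1576] [1.7 0.8 0.4]
16.4417 0.9 [0.5323 0.2264 0.1636] [1.2 0.8 0.3]
16.9 1.0 [0.5419 0.2261 0.1684] [-0.  -1.2  0.2]
```

View pics/w5.png

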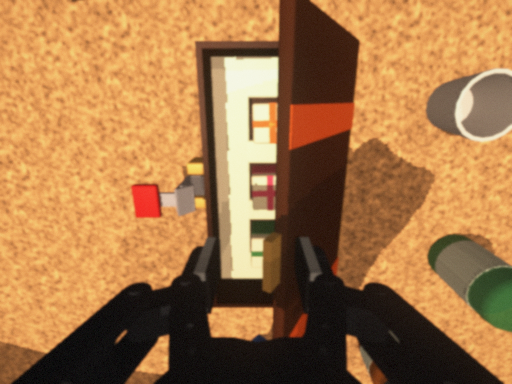

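View pics/s5.png

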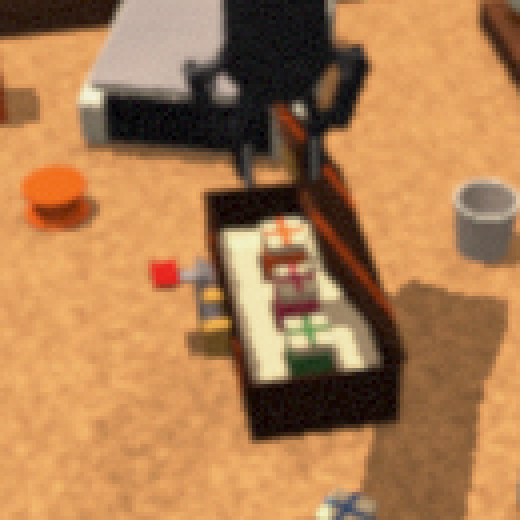

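The lid is following the finger at about 1 rad, and all three tins (orange, pink, green) are in the case. I'll continue to the stop.

```bash
python3 - <<'E'
from arc import *
for th in np.arange(1.1,1.86,.1):
    P=arcpose(th,.106,0)
    robot.move_straight(P[0],vel=.035,attitude=P[1]);s=robot.sense();print(s["t"],th.round(2),s["tcp_pos"].round(4),s["wrist_force"].round(1))
robot.sleep(.3)
P=arcpose(1.88,.106,0);robot.move_straight(P[0],vel=.03);p=robot.sense()["tcp_pos"]
f=robot.grab_frame("side");save(f,"s6.png",(170,80,300,210),4)
robot.move_straight([p[0],p[1],.27],vel=.08)
robot.move_straight([.52,.2,.36],vel=.3)
f=robot.grab_frame("wrist");np.savez("wc2.npz",**f);save(f,"w6.png",None,1.5)
f=robot.grab_frame("top");np.savez("tc2.npz",**f)
print(robot.sense()["t"])
E
```

```text
17.45 1.1 [0.5515 0.2258 0.1732] [ 0.6 -0.1 -0. ]
17.9 1.2 [0.5613 0.2254 0.177 ] [-0.1 -0.1  0.6]
18.35 1.3 [0.5715 0.2251 0.1798] [0.4 0.1 0.3]
18.8 1.4 [0.582  0.2249 0.1815] [-0.1 -0.7  0.1]
19.25 1.5 [0.5926 0.2244 0.1821] [ 0.2 -0.1  0.5]
19.7 1.6 [0.6032 0.2241 0.1817] [ 0.3  0.3 -0.2]
20.15 1.7 [0.6137 0.2237 0.1802] [-0.8  0.   0.1]
20.6 1.8 [0.6239 0.2235 0.1777] [-0.3 -0.7 -0.1]
23.45
```

View pics/w6.png

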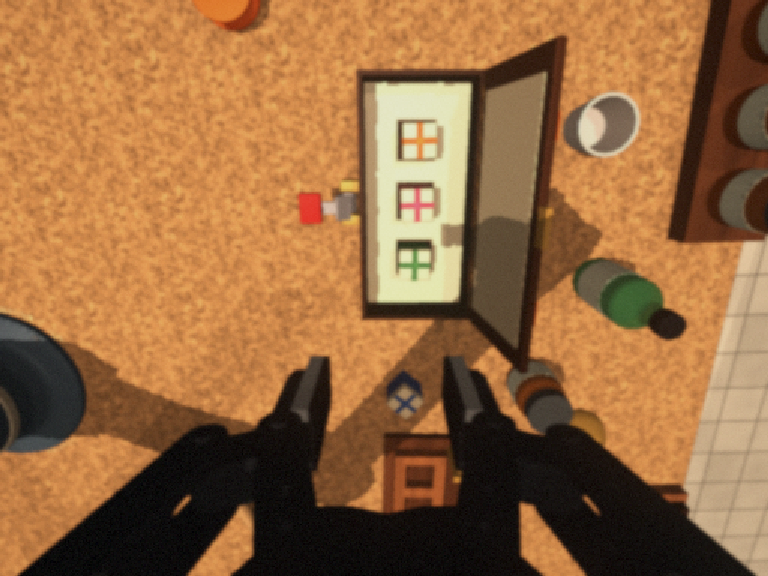

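View pics/s6.png

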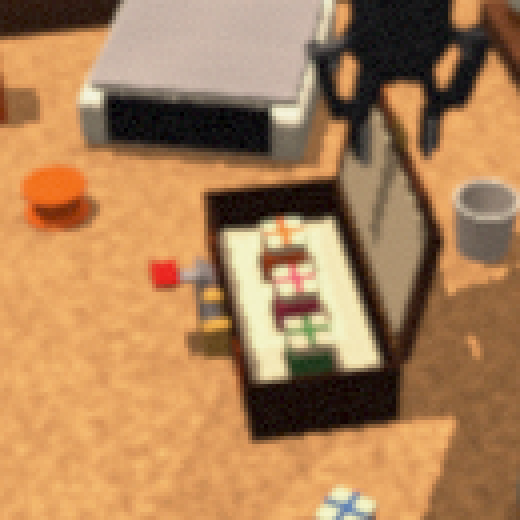

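The lid stands open past upright. Now I'll measure the tin tops.

```bash
cat >> meas.py <<'E'
def tins(f,zt,box):
    w=cloud(f);z=w[...,2];x,y=w[...,0],w[...,1]
    m=(abs(z-zt)<.004)&(x>box[0])&(x<box[1])&(y>box[2])&(y<box[3])
    out=[]
    for p in comp(m,w,25):
        r=rect(p)
        out.append((len(p),r,np.median(p[:,2]).round(4)))
    return out
E
python3 - <<'E'
from meas import *
for n in("wc2","tc2"):
    f=dict(np.load(n+".npz"))
    for t in tins(f,.056,(.48,.62,.10,.35)):print(n,t)
    for t in tins(f,.046,(.48,.62,-.1,.07)):print(n,"d",t)
f=robot.grab_frame("top")
for t in tins(f,.046,(.48,.62,-.1,.07)):print("d",t)
E
```

```text
wc2 (75, (array([590.6, 340.9]), array([28.7, 70.2]), 60.67), np.float64(0.058))
wc2 (556, (array([559. , 288.6]), array([33.5, 34.1]), 88.31), np.float64(0.0554))
wc2 (483, (array([555.5, 225.6]), array([34. , 32.8]), 89.24), np.float64(0.0554))
wc2 (48, (array([610.8, 206.2]), array([63.4,  0.8]), 87.96), np.float64(0.0561))
wc2 (430, (array([552.5, 161.9]), array([34. , 32.9]), 88.4), np.float64(0.0554))
wc2 (116, (array([552.8, 107.9]), array([  6.9, 110.4]), 88.44), np.float64(0.0561))
wc2 d (288, (array([538.8, -18.1]), array([34.6, 33.7]), 48.2), np.float64(0.0451))
tc2 (88, (array([550.9, 162.8]), array([34.2, 31.9]), 89.1), np.float64(0.0556))
tc2 d (93, (array([538.6, -17.2]), array([33.5, 33.6]), 45.43), np.float64(0.0462))
d (97, (array([538.5, -17.2]), array([33.4, 33.6]), 45.4), np.float64(0.0458))
```

Both cameras agree to about 1 mm. Before placing, I'll check how much room the gripper has next to the bar.

```bash
python3 - <<'E'
from meas import *
f=dict(np.load("ws.npz"));w=cloud(f)
c,s=np.cos(SY),np.sin(SY)
d=w[...,:2]-SO;X=c*d[...,0]+s*d[...,1];Y=-s*d[...,0]+c*d[...,1];Z=w[...,2]
m=(abs(Y)<.03)&(X>.04)&(X<.11)&(Z>.06);print("bar mid",np.percentile(X[m],[5,50,95]).round(4),np.percentile(Z[m],[5,50,95]).round(4))
# gripper extents in tool frame from wrist camera now (opening .5)
st=robot.sense();f=robot.grab_frame("wrist");w=cloud(f)
q=w-st["tcp_pos"];ps=st["tcp_rot"][2];x=np.cos(ps)*q[...,0]+np.sin(ps)*q[...,1]
z=q[...,2];y=np.sin(ps)*q[...,0]-np.cos(ps)*q[...,1]
for a in np.arange(-.02,.12,.01):
    m=(abs(y)<.05)&(z>a)&(z<a+.01)&(abs(x)<.12)
    if m.sum()>5:print(a.round(3),np.percentile(x[m],[1,99]).round(3),m.sum())
E
```

```text
bar mid [0.043  0.0602 0.0712] [0.3472 0.3955 0.4147]
-0.01 [-0.031  0.035] 365
0.0 [-0.033  0.036] 686
0.01 [-0.033  0.036] 857
0.02 [-0.031  0.035] 1115
0.03 [-0.049  0.053] 1626
0.04 [-0.052  0.056] 6102
0.05 [-0.055  0.059] 4312
0.06 [-0.058  0.062] 8719
0.07 [-0.061  0.065] 8261
0.08 [-0.02   0.023] 1111
```

```bash
python3 - <<'E'
from meas import *
for n in ("top","side"):
    print(n);f=robot.grab_frame(n);meas_stand(f)
    w=cloud(f)
    c,s=np.cos(SY),np.sin(SY)
    d=w[...,:2]-SO;X=c*d[...,0]+s*d[...,1];Y=-s*d[...,0]+c*d[...,1];Z=w[...,2]
    m=(abs(Y)<.03)&(X>.04)&(X<.13)&(Z>.06)&(Z<.14);print("bar mid",np.percentile(X[m],[5,50,95]).round(4),np.percentile(Z[m],[5,50,95]).round(4))
E
```

```text
top
block [(919, (array([ 551.6, -232.3]), array([237.3,  73.1]), 85.95), np.float64(0.027930459694425407))]
floor 1418 (array([ 564.1, -233.1]), array([272.8, 129.8]), 86.81)
floor 132 (array([ 557.9, -148.8]), array([36. , 36.6]), 0.19)
floor 121 (array([ 554.6, -205.8]), array([36.1, 37.3]), 84.08)
floor 126 (array([ 551.5, -261.7]), array([37.1, 38. ]), 84.71)
floor 121 (array([ 547.9, -319.3]), array([35.8, 38.4]), 87.75)
bar pts 315 (array([ 611. , -235.7]), array([266.1,  37.4]), 85.97)
bar mid [0.065  0.0697 0.0755] [0.0975 0.1033 0.1087]
side
block [(1642, (array([ 548.6, -233.8]), array([239. ,  70.4]), 86.8), np.float64(0.028169548166928605))]
floor 2256 (array([ 560.4, -235.1]), array([273.7, 125.7]), 86.71)
floor 143 (array([ 555.6, -145.2]), array([31.8, 36.8]), 86.79)
floor 165 (array([ 551.2, -201.2]), array([32.2, 37.9]), 86.24)
floor 194 (array([ 548.6, -258.3]), array([34.8, 36.9]), 86.68)
floor 224 (array([ 545.7, -314.5]), array([34. , 36.6]), 85.66)
bar pts 497 (array([ 605.9, -238. ]), array([266.2,  38.8]), 86.93)
bar mid [0.0616 0.0657 0.0713] [0.1    0.1037 0.1061]
```

The cameras differ by a few mm in x (wrist 552.7, top 551.6, side 548.6). To find the wrist camera's bias, I'll squeeze the blue tin square in both directions and then look at it. That also centres it for the grasp.

```bash
python3 - <<'E'
from meas import *
f=robot.grab_frame("top");t=max(tins(f,.046,(.45,.65,-.12,.07)),key=lambda t:t[0]);print(t)
robot.grip(.65,20)
c=np.array([.5387,-.0178])
robot.goto([*c,.12],[np.pi,0,-.75])
robot.move_straight([*c,.032],vel=.1)
s=robot.sense();print(s["tcp_pos"],s["wrist_force"])
robot.grip(0.0,20);s=robot.sense();print("open",s["opening"],s["tcp_pos"],s["wrist_force"])
robot.grip(.65);robot.move_straight([*c,.075],vel=.1)
robot.move_straight([*c,.0751],vel=.1,attitude=[np.pi,0,.82])
robot.move_straight([*c,.032],vel=.1)
robot.grip(0.0,20);s=robot.sense();print("open",s["opening"],s["tcp_pos"])
robot.grip(.65);robot.move_straight([*c,.12],vel=.15)
s=robot.sense();print(s["t"])
for yaw,off in ((-.05,(0,-.0)),(-.05,(0.0,-.09)),):
    robot.goto([.5387+off[0],-.0178+off[1],.30],[np.pi,0,yaw])
    f=robot.grab_frame("wrist");print(tins(f,.0455,(.49,.59,-.07,.03)),robot.sense()["tcp_pos"])
print(robot.sense()["t"])
save(f,"w7.png")
E
```

```text
(100, (array([538.5, -17.2]), array([33.5, 33.7]), 45.83), np.float64(0.046))
[ 0.53921661 -0.01760844  0.03252358] [-0.3417261  -0.38907416  0.19734315]
open 0.3956534600548626 [ 0.53923311 -0.01775307  0.0326924 ] [ 0.52687483 -0.16657415  4.20284703]
open 0.3951661311164452 [ 0.5392108  -0.01764686  0.03265891]
31.1667
[(575, (array([541.6, -18.3]), array([34.2, 33.8]), 47.4), np.float64(0.0453))] [ 0.53776571 -0.01873839  0.29773985]
[(714, (array([541.6, -18.5]), array([33.8, 33.9]), 46.67), np.float64(0.0455))] [ 0.53804065 -0.10796023  0.29833426]
32.4667
```

View pics/w7.png

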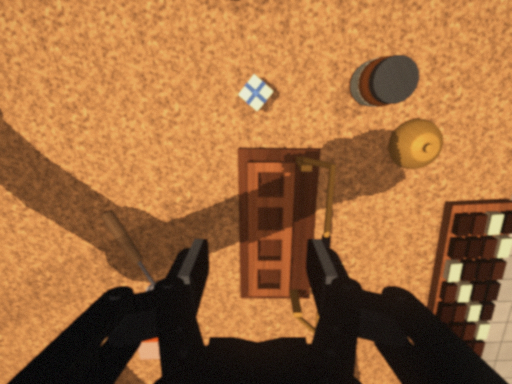

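```bash
python3 - <<'E'
from meas import *
robot.sleep(.4)
s=robot.sense();print(s["tcp_pos"],s["joint_velocities"].round(3))
f=robot.grab_frame("wrist");print(tins(f,.0455,(.49,.59,-.07,.03)));meas_stand(f)
for n in ("top","side"):
    f=robot.grab_frame(n);print(n,tins(f,.0455,(.49,.59,-.07,.03)))
robot.move_straight([.5387,-.1878,.34]);robot.sleep(.4)
f=robot.grab_frame("wrist");s=robot.sense();print(s["tcp_pos"],tins(f,.0455,(.49,.59,-.07,.03)));meas_stand(f)
E
```

```text
[ 0.53873366 -0.10717044  0.30009505] [ 0.007 -0.     0.004 -0.002 -0.001  0.001 -0.001]
[(698, (array([541.7, -18.5]), array([33.9, 33.9]), 46.86), np.float64(0.0453))]
block [(3778, (array([ 552.6, -233.3]), array([236.3,  70.1]), 86.79), np.float64(0.027148820296151593))]
floor 4903 (array([ 564.7, -234.5]), array([273.1, 125.2]), 86.79)
floor 579 (array([ 557.6, -151.5]), array([36.9, 38.6]), 87.18)
floor 483 (array([ 554.5, -209. ]), array([34. , 38.1]), 87.18)
floor 411 (array([ 551.5, -266.3]), array([31.8, 37.7]), 87.4)
floor 355 (array([ 547.6, -323.9]), array([29.3, 39.1]), 86.94)
bar pts 864 (array([ 613.4, -236. ]), array([264.1,  36.7]), 88.85)
top [(89, (array([540.9, -16.5]), array([33.5, 31.5]), 45.8), np.float64(0.046))]
side [(117, (array([537.9, -19.7]), array([35.9, 35.1]), 41.27), np.float64(0.0457))]
[ 0.53869782 -0.1875337   0.3399643 ] [(709, (array([541.6, -18.6]), array([33.9, 34.1]), 47.07), np.float64(0.0454))]
block [(3744, (array([ 552.8, -233.6]), array([234.7,  70. ]), 86.67), np.float64(0.027219621976318262))]
floor 5240 (array([ 564.7, -234.6]), array([272.7, 125.2]), 86.84)
floor 576 (array([ 557.8, -150.8]), array([37.8, 37.9]), 86.84)
floor 505 (array([ 554.7, -207.9]), array([36. , 37.6]), 87.3)
floor 439 (array([ 551.6, -264.4]), array([34.5, 37.3]), 87.05)
floor 392 (array([ 547.8, -320.4]), array([34.6, 39.1]), 86.94)
bar pts 1205 (array([ 611. , -236.5]), array([264.8,  37.8]), 87.34)
```

The squeeze shows a wrist bias of about (+2.4, −0.8) mm. After each camera's own correction, all three agree on the stand at (0.5501, −0.2330). Placing the blue tin first.

```bash
cat > pp.py <<'E'
from meas import *
SO=np.array([.5501,-.2330]);SY=-.0559
WB=np.array([.0024,-.0008])
G=.032
def pick(c,yaw,z0,op=.62,zup=.18):
    robot.grip(op,30)
    robot.goto([*c,zup],[np.pi,0,yaw])
    robot.move_straight([*c,z0+G+.03],vel=.2)
    b=robot.move_straight([*c,z0+G],vel=.06,contact_N=6);print("down contact",b)
    robot.sleep(.15);robot.grip(0.0,30);s=robot.sense();print("grip",s["opening"].round(3),s["tcp_pos"].round(4))
    robot.move_straight([*c,zup],vel=.15);s=robot.sense();print("lift",s["opening"].round(3),s["wrist_force"].round(1))
def place(k,dx=0,dy=0):
    q=cf(dx,-.084+.056*k+dy,0,SO,SY)[:2]
    robot.goto([*q,.16],[np.pi,0,SY]);robot.move_straight([*q,.075],vel=.15);robot.sleep(.2)
    b=robot.move_straight([*q,.0425],vel=.03,contact_N=6);robot.sleep(.1);s=robot.sense();print("place",k,b,s["tcp_pos"].round(4),s["wrist_force"].round(1),s["t"])
    return q,b
def release(q):
    robot.grip(.56);robot.move_straight([*q,.16],vel=.15)
E
python3 - <<'E'
from pp import *
pick([.5392,-.0177],-.75,0)
place(0)
f=robot.grab_frame("wrist");save(f,"w8.png",None,1.5)
E
```

```text
down contact FalseTraceback (most recent call last):
  File "<stdin>", line 2, in <module>
  File "pp.py", line 10, in pick
    robot.sleep(.15);robot.grip(0.0,30);s=robot.sense();print("grip",s["opening"].round(3),s["tcp_pos"].round(4))
                                                                     ^^^^^^^^^^^^^^^^^^
AttributeError: 'float' object has no attribute 'round'
```

```bash
sed -i 's/s\["opening"\].round(3)/round(s["opening"],3)/g' pp.py; python3 - <<'E'
from pp import *
s=robot.sense();print(s["opening"],s["tcp_pos"])
robot.move_straight([*s["tcp_pos"][:2],.18],vel=.15);s=robot.sense();print("lift",s["opening"],s["wrist_force"].round(1))
place(0)
f=robot.grab_frame("wrist");save(f,"w8.png",None,1.5)
E
```

```text
0.3916616165811865 [ 0.53955591 -0.01765288  0.03236656]
lift 0.39115920003702337 [-0.1 -0.4 -1.3]
place 0 True [ 0.5452 -0.3168  0.0444] [-0.7  0.2  5.6] 41.4833
```

View pics/w8.png

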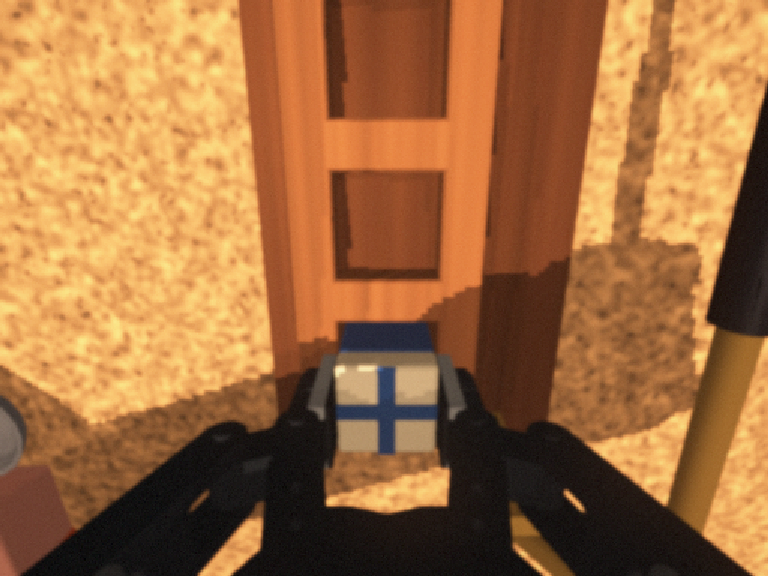

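Contact came at the expected floor height, and the tin is in the pocket. I'll release it, then look again at the case tins.

```bash
python3 - <<'E'
from pp import *
s=robot.sense();release(s["tcp_pos"][:2])
robot.goto([.53,.13,.34],[np.pi,0,-.033]);robot.sleep(.3)
f=robot.grab_frame("wrist");save(f,"w9.png",None,1.5)
for t in tins(f,.0555,(.51,.595,.12,.33)):print(t)
f=robot.grab_frame("top");print("d",tins(f,.058,(.5,.59,-.36,-.1)))
print(robot.sense()["t"])
E
```

```text
(743, (array([559.1, 288. ]), array([33.9, 33.8]), 89.78), np.float64(0.0553))
(619, (array([556.2, 225.6]), array([33.1, 33.9]), 88.04), np.float64(0.0554))
(539, (array([552.7, 161.7]), array([33.7, 33.8]), 88.08), np.float64(0.0554))
d [(92, (array([ 544.6, -316.1]), array([35.6, 31.7]), 89.97), np.float64(0.058))]
44.9083
```

View pics/w9.png

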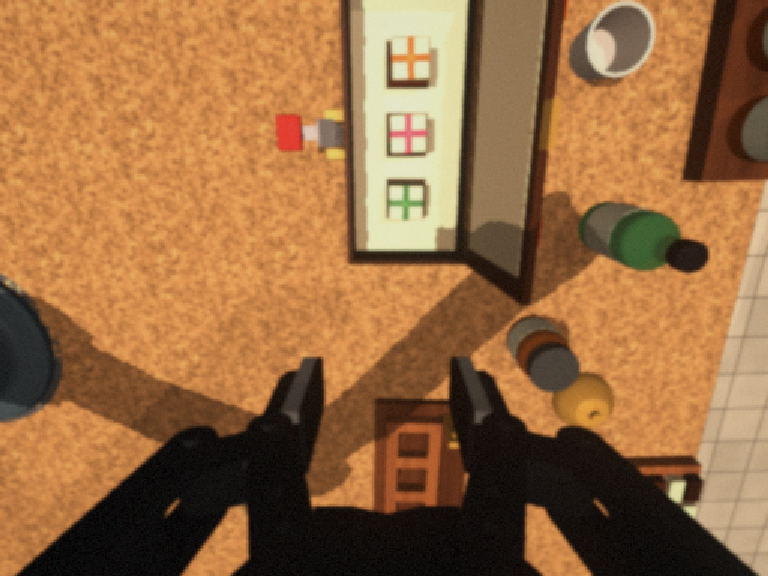

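All three case tins are visible and unmoved at (405,60), (407,133) and (406,200) px. Now the green tin goes to pocket 1.

```bash
python3 - <<'E'
from pp import *
pick([.5503,.1625],-.033,.010,op=.53)
q,b=place(1)
f=robot.grab_frame("wrist");save(f,"w10.png")
E
```

```text
down contact False
grip 0.393 [0.5506 0.1627 0.0424]
lift 0.391 [ 0.1 -0.  -1. ]
place 1 True [ 0.5484 -0.2609  0.0444] [0.2 0.4 5.8] 52.1583
```

View pics/w10.png

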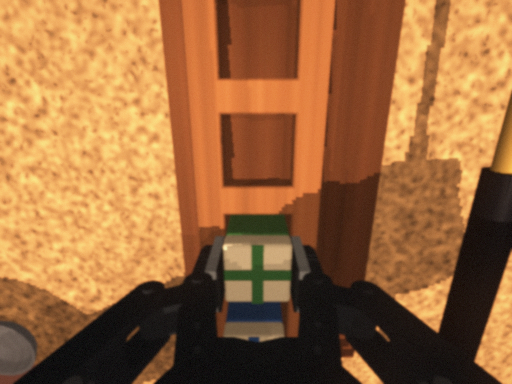

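The green tin is seated (contact at 0.0444). Next, the pink tin, after a fresh look at the case.

```bash
python3 - <<'E'
from pp import *
release(robot.sense()["tcp_pos"][:2])
robot.goto([.53,.17,.30],[np.pi,0,-.033]);robot.sleep(.3)
f=robot.grab_frame("wrist");T=[t for t in tins(f,.0555,(.51,.595,.12,.33)) if t[0]>200];print(T)
t=min(T,key=lambda t:abs(t[1][0][1]-226));c=t[1][0]/1000-WB;print(c)
assert abs(c[1]-.2264)<.004
pick(c,-.033,.010,op=.53)
q,b=place(2)
s=robot.sense()
if s["tcp_pos"][2]<.0455 and s["opening"]>.37:
    release(q)
    robot.goto([.53,.2,.30],[np.pi,0,-.033]);robot.sleep(.3)
    f=robot.grab_frame("wrist");T=[t for t in tins(f,.0555,(.51,.595,.12,.33)) if t[0]>200];print(T)
    save(f,"w11.png");f=robot.grab_frame("top");save(f,"t11.png",(140,160,400,260),3)
E
```

```text
[(817, (array([559.1, 288.4]), array([33.6, 33.9]), 88.84), np.float64(0.0554)), (677, (array([555.5, 225.4]), array([33. , 33.9]), 0.09), np.float64(0.0554))]
[0.5531 0.2262]
down contact False
grip 0.39 [0.5534 0.2265 0.0425]
lift 0.394 [ 0.4 -0.1 -1.6]
place 2 True [ 0.5514 -0.205   0.0445] [-0.4 -0.   5.4] 62.6083
[(759, (array([559.4, 288.2]), array([33.8, 33.7]), 88.67), np.float64(0.0553))]
```

View pics/t11.png

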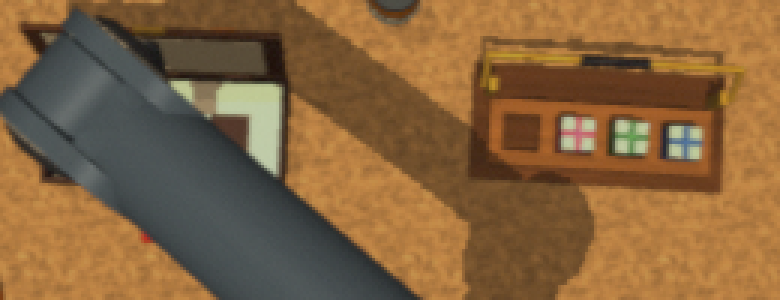

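Three tins are seated at (577,133), (630,137) and (684,142), and only the orange one is left.

```bash
python3 - <<'E'
from pp import *
pick(np.array([.5593,.2883])-WB,-.033,.010,op=.53)
q,b=place(3)
s=robot.sense();print(s["opening"])
if s["tcp_pos"][2]<.0455 and s["opening"]>.37:
    release(q)
    robot.goto([.53,-.16,.34],[np.pi,0,SY]);robot.sleep(.3)
    f=robot.grab_frame("wrist");save(f,"w12.png",None,1.5)
    c,sn=np.cos(SY),np.sin(SY)
    for t in tins(f,.0575,(.5,.59,-.36,-.1)):
        d=t[1][0]/1000-WB-SO;print(t, "stand frame",c*d[0]+sn*d[1],-sn*d[0]+c*d[1])
    f=robot.grab_frame("side");save(f,"s12.png",(190,100,350,350),2)
E
```

```text
down contact False
grip 0.389 [0.5572 0.2894 0.0425]
lift 0.394 [-0.1 -0.5 -1.7]
place 3 True [ 0.5546 -0.1491  0.0445] [-1.7 -0.1  5.4] 73.0583
0.3896036775040047
(519, (array([ 556.7, -150.1]), array([34. , 33.3]), 88.71), np.float64(0.0574)) stand frame -0.00048295403062880316 0.0838039184967165
(460, (array([ 554.2, -205.7]), array([34.1, 33.1]), 87.19), np.float64(0.0573)) stand frame 0.00012737254531947333 0.028151088366787876
(409, (array([ 551.2, -261.6]), array([34.7, 32.5]), 86.98), np.float64(0.0571)) stand frame 0.0002552413878837375 -0.02782920860955103
(380, (array([ 545.7, -317.8]), array([34. , 33.8]), 87.01), np.float64(0.0571)) stand frame -0.0020962235065543856 -0.08424871421577047
```

View pics/w12.png

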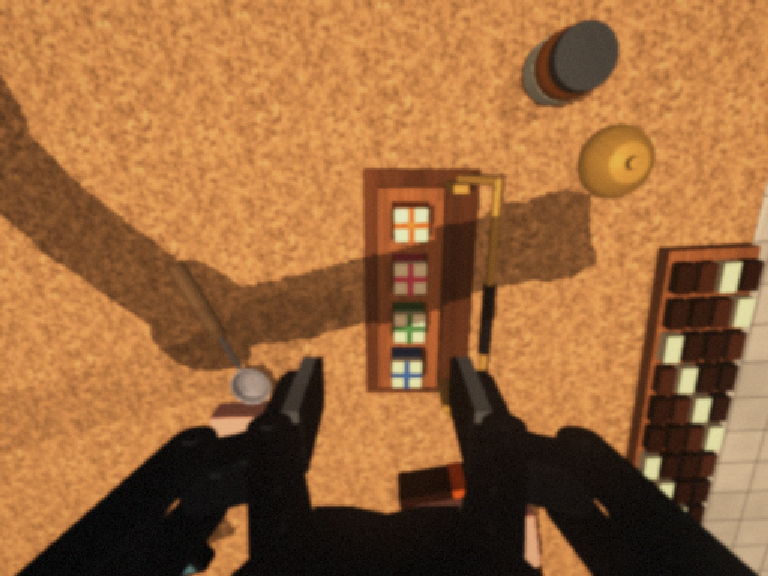

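View pics/s12.png

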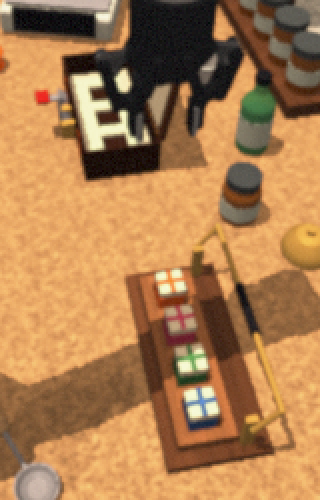

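All four tins are seated within about 2 mm of the pocket centres, with tops at 57–58 mm. Now the bar. I'll straddle the sleeve with a narrow gap, drag it over along its circle, then press it down with closed fingers.

```bash
cat > bar.py <<'E'
from pp import *
def bp(th): return .045-.045*np.cos(th), .062+.045*np.sin(th)
def barpose(X,tipz): return cf(X,0,tipz+.011,SO,SY)
def barmeas(f,B=None):
    w=cloud(f)
    c,s=np.cos(SY),np.sin(SY);d=w[...,:2]-SO-(WB if B is None else B)
    X=c*d[...,0]+s*d[...,1];Y=-s*d[...,0]+c*d[...,1];Z=w[...,2]
    m=(abs(Y)<.03)&(X>-.02)&(X<.11)&(Z>.064)&(Z<.14)&(f["image"].max(-1)<70);return np.percentile(X[m],[3,50,97]).round(4),np.percentile(Z[m],[3,50,97]).round(4),m.sum()
E
python3 - <<'E'
from bar import *
f=robot.grab_frame("wrist");print(barmeas(f))
robot.grip(.26,20);print(robot.sense()["opening"])
robot.goto(barpose(.0705,.15),[np.pi,0,SY]);
robot.move_straight(barpose(.0705,.115),vel=.1);robot.sleep(.2)
f=robot.grab_frame("wrist");save(f,"w13.png",(100,100,400,384),2)
E
```

```text
(array([0.066 , 0.0696, 0.0743]), array([0.1006, 0.1034, 0.1048]), np.int64(246))
0.2644832737680804
```

View pics/w13.png

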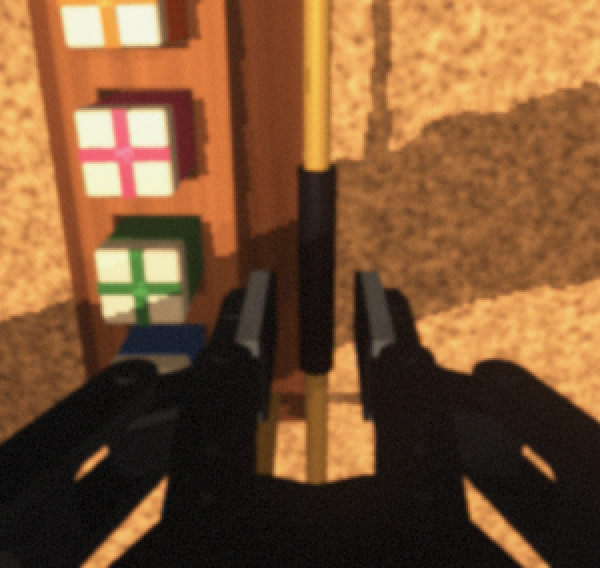

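The sleeve sits centred between the fingers at (317,270). I'll lower and drag.

```bash
python3 - <<'E'
from bar import *
b=robot.move_straight(barpose(.0705,bp(2.15)[1]-.009),vel=.05,contact_N=6);print(b)
for th in np.arange(2.05,.64,-.12):
    X,Z=bp(th);b=robot.move_straight(barpose(X-.002,Z-.009),vel=.06)
    s=robot.sense();print(round(th,2),s["wrist_force"].round(1),s["t"])
p=robot.sense()["tcp_pos"]
robot.move_straight([p[0],p[1],.20],vel=.15)
robot.move_straight([p[0]-.02,p[1]+.05,.28],vel=.2);robot.grip(0.0,20);robot.sleep(.2)
f=robot.grab_frame("wrist");print(barmeas(f));save(f,"w14.png")
E
```

```text
False
2.05 [2.1 0.6 0.3] 78.3667
1.93 [2.6 0.2 2.1] 78.6167
1.81 [ 1.6 -0.2  2. ] 78.8667
1.69 [-0.2 -0.7  0.6] 79.1167
1.57 [-0.1 -0.2 -0.4] 79.3667
1.45 [-0.6  0.3 -0. ] 79.6167
1.33 [-0.1 -0.1 -0.6] 79.8667
1.21 [ 0.5 -0.2  0.5] 80.1167
1.09 [-0.1 -0.1  0.2] 80.3667
0.97 [ 0.3 -0.3  0.1] 80.6167
0.85 [-0.4  0.7 -0.8] 80.8667
0.73 [-0.  -0.6 -0.4] 81.1167
(array([0.008 , 0.0126, 0.0179]), array([0.096 , 0.0991, 0.1006]), np.int64(390))
```

View pics/w14.png

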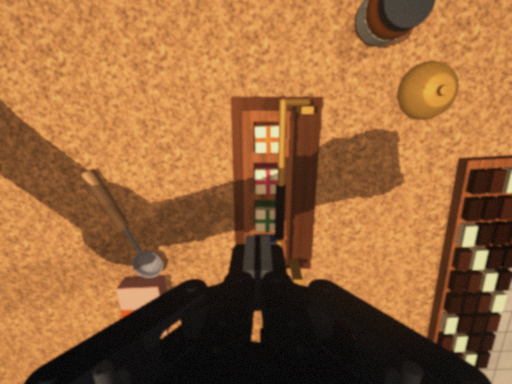

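The bar is at about 0.8 rad, over the tins. I'll press it down along its circle with the fingers shut.

```bash
python3 - <<'E'
from bar import *
robot.goto(barpose(.011,.14),[np.pi,0,SY])
for th in list(np.arange(.85,.04,-.1))+[0.0]:
    X,Z=bp(th);b=robot.move_straight(barpose(X-.001,Z+.006),vel=.04)
    s=robot.sense();print(round(th,2),s["wrist_force"].round(1),s["tcp_pos"].round(4))
b=robot.move_straight(barpose(-.001,.066),vel=.02,contact_N=8);s=robot.sense();print(b,s["wrist_force"].round(1),s["tcp_pos"][2]-.011)
p=s["tcp_pos"]
robot.move_straight([p[0],p[1],.20],vel=.15)
robot.move_straight([p[0]-.02,p[1]+.05,.30],vel=.2);robot.sleep(.2)
f=robot.grab_frame("wrist");print(barmeas(f));save(f,"w15.png",None,1.5);print(robot.sense()["t"])
f=robot.grab_frame("side");save(f,"s15.png",(190,100,350,350),2)
E
```

```text
0.85 [ 0.3 -0.  -0.4] [ 0.5646 -0.2338  0.1131]
0.75 [ 0.8 -0.4  0.6] [ 0.5608 -0.2337  0.1096]
0.65 [ 0.  -0.1 -0.2] [ 0.5579 -0.2335  0.1059]
0.55 [ 0.2 -0.8  0.1] [ 0.5555 -0.2333  0.1022]
0.45 [-0.3 -0.6 -0.8] [ 0.5533 -0.2332  0.0982]
0.35 [-0.2 -0.4  1.4] [ 0.5516 -0.2331  0.0941]
0.25 [-0.9 -0.8  0.5] [ 0.5502 -0.233   0.0898]
0.15 [ 0.3 -1.3  0.6] [ 0.5494 -0.2329  0.0854]
0.05 [-3.   0.5  9.3] [ 0.5501 -0.233   0.0829]
0.0 [-6.8  0.3 22. ] [ 0.5502 -0.2329  0.0826]
False [-10.8  -0.   34.7] 0.0713948661320714
(array([-0.0054, -0.0008,  0.0046]), array([0.0672, 0.0705, 0.0723]), np.int64(317))
89.425
```

View pics/w15.png

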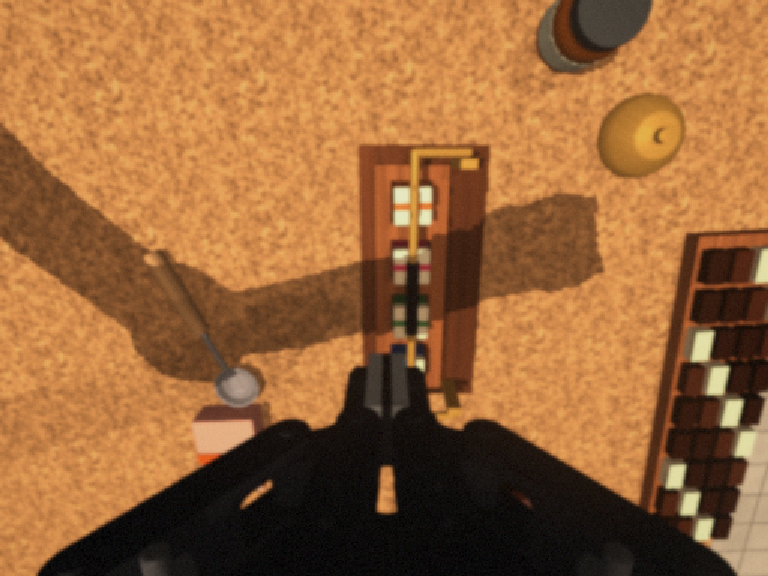

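View pics/s15.png

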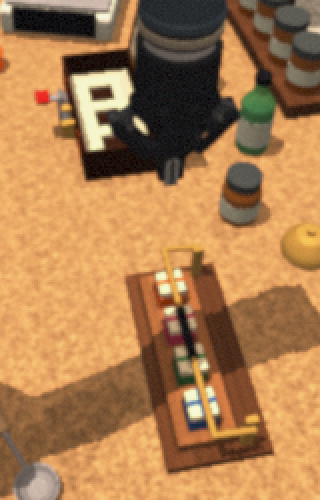

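The bar is shut, with the sleeve over the row and its top at 72 mm. Next comes the lid: I'll sweep it over from behind with closed fingers, then press near the front edge.

```bash
cat > shut.py <<'E'
import h
h.CO=__import__("numpy").array([.553,.2262])
from pp import *
HG=.0145
def sp(th,r,clr=0.):
    C=np.array([.06,.064])+r*np.array([-np.cos(th),np.sin(th)])+(.006+clr)*np.array([np.sin(th),np.cos(th)])
    return cf(C[0]+HG,0,C[1]+.011,h.CO,h.CY)
A=[np.pi,0,h.CY]
E
python3 - <<'E'
from shut import *
robot.goto([.50,.1,.36],A)
robot.sleep(.2);f=robot.grab_frame("wrist");save(f,"w16.png");w=cloud(f)
c,s=np.cos(h.CY),np.sin(h.CY);d=w[...,:2]-WB-h.CO;X=c*d[...,0]+s*d[...,1];Y=-s*d[...,0]+c*d[...,1]
m=(abs(Y)<.06)&(w[...,2]>.08)&(X>.03)&(X<.13)
for z in (.09,.12,.15,.17,.18):
    q=m&(abs(w[...,2]-z)<.004);print(z,q.sum(),np.nanmedian(X[q]) if q.any() else 0)
print([robot.inverse_kinematics(sp(t,.1),A) is not None for t in np.arange(1.9,0,-.2)])
E
```

```text
0.09 283 0.06270631868139533
0.12 360 0.06813135295349446
0.15 432 0.07348683931360983
0.17 590 0.07727332142232499
0.18 926 0.08095889359703587
[True, True, True, True, True, True, True, True, True, True]
```

View pics/w16.png

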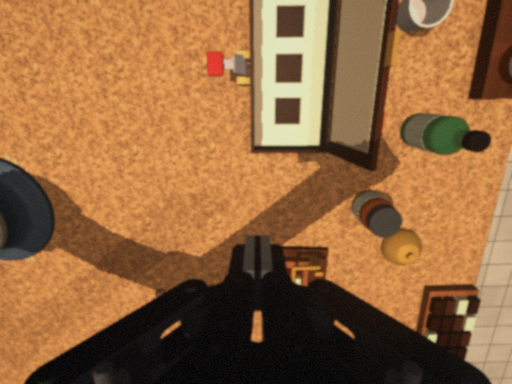

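The case is empty and the lid is at its stop (about 1.75). I'll sweep it shut now.

```bash
python3 - <<'E'
from shut import *
robot.goto(cf(.05,0,.29,h.CO,h.CY),A)
robot.move_straight(cf(.115,0,.27,h.CO,h.CY),vel=.2)
b=robot.move_straight(cf(.115,0,.166,h.CO,h.CY),vel=.1,contact_N=6);print(b)
for th in np.arange(1.75,.29,-.12):
    r=.100+.008*(1.75-th)/1.75
    robot.move_straight(sp(th,r),vel=.05);s=robot.sense();print(round(th,2),s["wrist_force"].round(1),s["t"])
f=robot.grab_frame("side");save(f,"s17.png",(170,80,300,210),4)
E
```

```text
False
1.75 [0.8 0.6 0.9] 93.7667
1.63 [ 0.7 -0.2  0.1] 94.1583
1.51 [ 0.1  0.6 -0.2] 94.55
1.39 [ 0.7 -0.7  0.7] 94.9417
1.27 [ 0.6 -0.2 -0.4] 95.3333
1.15 [ 1.3 -0.9  1.3] 95.7333
1.03 [ 0.8 -0.5  2.1] 96.1333
0.91 [0.6 0.9 0.9] 96.5333
0.79 [ 0.1 -1.   1.5] 96.9333
0.67 [ 0.4 -0.3  1.7] 97.3333
0.55 [ 0.1 -1.3  1.7] 97.7333
0.43 [-0.4 -0.6  2.2] 98.1417
0.31 [-0.2  0.   2. ] 98.55
```

View pics/s17.png

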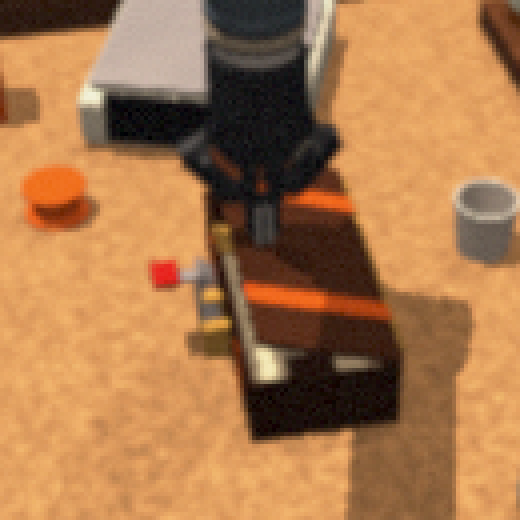

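The lid is nearly down under the fingers. I'll finish it and press until it catches.

```bash
python3 - <<'E'
from shut import *
for th in (.2,.12,.05,0.,-.015,-.03,-.045):
    robot.move_straight(sp(th,.108),vel=.03);s=robot.sense();print(th,s["wrist_force"].round(1),(s["tcp_pos"][2]-.011).round(4))
    if s["wrist_force"][2]>22:break
p=s["tcp_pos"]
robot.move_straight([p[0],p[1],p[2]+.003],vel=.01);print(robot.sense()["wrist_force"].round(1))
f=robot.grab_frame("wrist");w=cloud(f)
x,y,z=w[...,0],w[...,1],w[...,2];m=(y>.29)&(y<.34)&(z<.2)&(z>.06)
for x0 in np.arange(.50,.62,.02):print(x0.round(2),np.nanmedian(z[m&(abs(x-x0)<.005)]).round(4))
E
```

```text
0.2 [ 1.  -1.   1.3] 0.0913
0.12 [ 1.3 -0.   2.3] 0.0827
0.05 [-0.9 -0.3  3.8] 0.0754
0.0 [0.4 0.5 1.8] 0.0698
-0.015 [-1.  -0.2  5.7] 0.0687
-0.03 [-2.8 -3.  15.2] 0.0685
-0.045 [-6.1 -5.1 25.4] 0.0683
[ 0.2 -0.1  0.8]
0.5 0.0699
0.52 0.0699
0.54 0.0698
0.56 0.0698
0.58 0.0697
0.6 0.0696
```

The lid is flat at 69.8 mm with the fingers off it, so it has caught. I'll retreat and do a final check.

```bash
python3 - <<'E'
from bar import *
p=robot.sense()["tcp_pos"];robot.move_straight([p[0],p[1],.25],vel=.15)
robot.goto([.53,-.10,.36],[np.pi,0,SY]);robot.sleep(.3)
f=robot.grab_frame("wrist");print(barmeas(f))
c,sn=np.cos(SY),np.sin(SY)
for t in tins(f,.0575,(.5,.59,-.36,-.1)):
    d=t[1][0]/1000-WB-SO;print(t,(c*d[0]+sn*d[1]).round(4),(-sn*d[0]+c*d[1]).round(4))
meas_case(f)
robot.move_joints([1.165,0.469,-0.049,1.532,0.024,1.141,-0.082]);robot.sleep(.3)
for n in("top","side"):
    f=robot.grab_frame(n);save(f,f"z_{n}.png",None,1.5)
print(robot.sense()["t"])
E
```

```text
(array([-0.0054, -0.0005,  0.0056]), array([0.0669, 0.0702, 0.072 ]), np.int64(152))
(144, (array([ 568.1, -150.3]), array([34.2, 11.4]), 85.35), np.float64(0.0572)) 0.0109 0.0842
(178, (array([ 546.9, -149.6]), array([33.2, 13.3]), 87.75), np.float64(0.0572)) -0.0103 0.0838
(116, (array([ 565. , -205.2]), array([32.1, 10.4]), 88.19), np.float64(0.057)) 0.0109 0.0293
(139, (array([ 543.7, -205.3]), array([33.8, 11.9]), 87.35), np.float64(0.0571)) -0.0104 0.028
(53, (array([ 562.7, -254.6]), array([20.4,  8.9]), 88.66), np.float64(0.0573)) 0.0113 -0.0202
lid 405 (array([542.2, 103.5]), array([ 6.1, 98.3]), 87.92) 0.06946013986392383
button 0 (array([0., 0.]), array([0., 0.]), 0.0) [nan nan nan]
107.3917meas.py:12: RuntimeWarning: Mean of empty slice.
  p=w[m];print("button",len(p),rect(p),p.mean(0))
  ret = um.true_divide(
```

View pics/z_top.png

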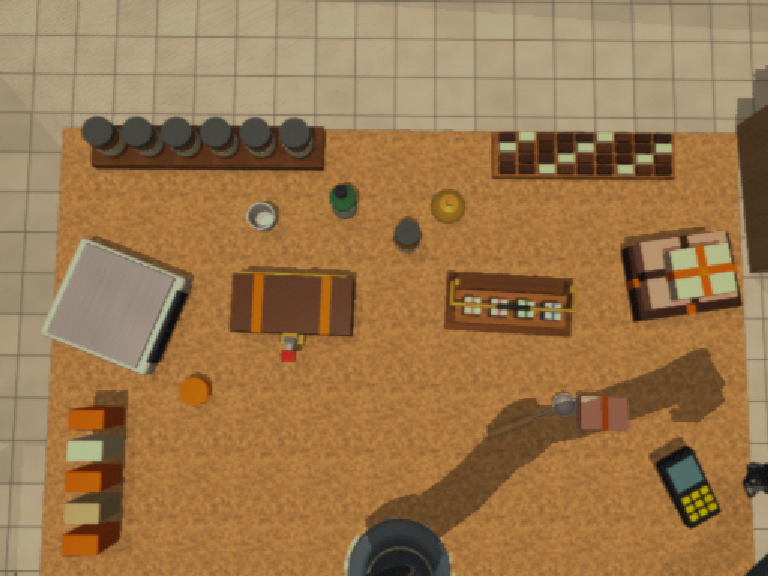

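View pics/z_side.png

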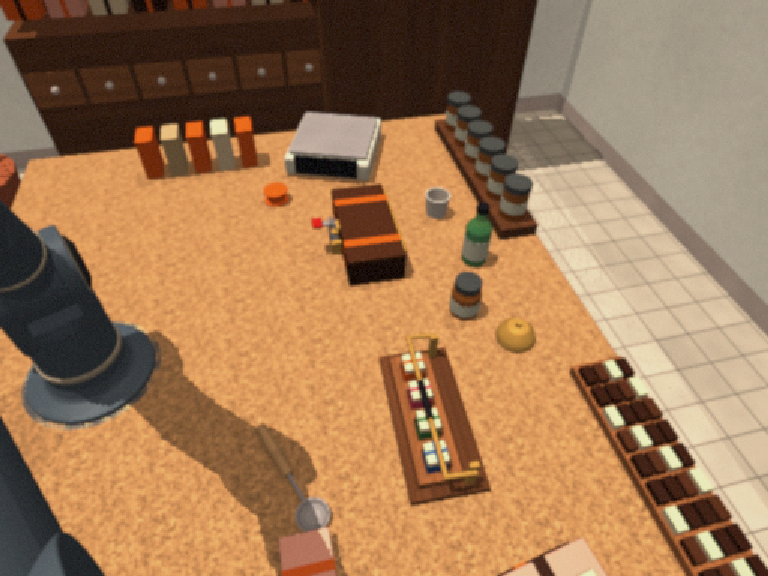

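The lid is shut at (292,302), the bar lies over the four tins at (510,307), and the other items are where they started. Handing in.

```bash
python3 -c "
from plant import robot
robot.close_job()"
```

```text
the job is handed in; nothing more can be done
```

The job is done and handed in at about 107 s of the 210 s allowed; the system gave no verdict.

**What I did:** I pressed the button with the lid held under one finger and eased the lid along its arc to its stop. I put the blue, green, pink and orange tins into the four stand pockets, swung the locking bar shut, then swept the lid closed and pressed it until it caught.

**Last checks:**
- **Tins:** after release and before the bar was shut, each sat within about 2 mm of its pocket centre with its top at 57–58 mm. With the bar over them, the final wrist view measured only parts of three tops (about 57 mm). The blue tin was checked only by eye in the side and top pictures.
- **Bar:** it lies over the middle of the row with the sleeve top at 72 mm, as it should when shut.
- **Lid:** it lay flat at about 70 mm with the fingers lifted 3 mm off it, so it had caught. It still looked shut in the final pictures.
- **Other items:** in the final pictures, compared by eye, none had visibly moved.

**What failed or disagreed:**
- The cameras differed by up to about 4 mm in x. I corrected this by squeezing the blue tin square and measuring it again.
- The final automatic reading of the lid and button returned nothing useful, because the case was mostly out of that view. The lid result rests on the earlier measurement and the pictures.

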